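Fit out the project box

TASK

Fit the grey project box with its parts: first slide the two-cell battery pack lengthwise under the hold-down plate until it is all the way home against the stop, then set the three-way terminal block upright on the grey pad behind it, crosswise to the lane. Also set the transformer upright in the rectangular pocket and the round buzzer flat in the round pocket, at any time. Set things down rather than drop them, and leave the charger, the long terminal strip and the roll of tape where they lie.

Things in the scene. Friction and masses are not known exactly. Their poses are not given: they have to be found in the camera images.
- project_box: Fixed open grey box (lower half of an enclosure), 220 (x) x 190 (y) mm, walls 4 mm thick, 25 mm high. Origin: centre of its underside, on the table. Two white inserts fill it side by side, battery bay and parts holder: which is at +y differs. Their axes are parallel to the box's, their floors 7 mm above the table.
- battery_bay: Fixed white insert, 200 (x) x 86 mm. Origin: centre of underside; floor 3 mm above it. A 52 mm wide lane along x between 4 mm high ribs is open to -x; a metal hold-down plate bridges it from x = 50 to 95 mm, underside 28, top 31 mm above the floor. The stop, 12 mm high, has its face at x = 95. Flush grey pad for the terminal block: 36 (x) x 50 mm, centre x = -20, y = 0; the pack can slide over it.
- parts_holder: Fixed white insert, 200 (x) x 86 mm. Origin: centre of underside; floor 3 mm above it. Two pockets with grey floors at that level and white rims 4 mm high: a rectangular one, 60 (x) x 52 mm inside, centred at x = -48 mm, y = 0, for the transformer; a round one, 56 mm inside diameter, centred at x = +48 mm, y = 0, for the buzzer.
- battery_pack: Loose two-cell battery pack: black holder with two grey cells showing side by side on top, no prongs, 68 mm (x) by 34 mm (y), cells included 22 mm high (solid body 20 mm), about 70 g. Origin: centre of its underside, z up. Either end may go first.
- terminal_block: Loose short white screw terminal block with three raised ways and brass screws, 34 mm (x) by 20 mm (y), 22 mm high: base 16 mm high, ridge above it 12 mm wide (y), about 36 g. Origin: centre of its underside, z up. 
- transformer: Loose small transformer: steel core plate 44 mm (x) by 18 mm, with a copper coil between two white flanges 30 mm long whose outer faces make it 36 mm wide (y); 34 mm high, about 150 g. Origin: centre of its underside, z up. 
- buzzer: Loose round black buzzer: solid disc 40 mm across, 20 mm high, with a tiny brass dot in the middle of its flat top, about 30 g. Origin: centre of its underside, z up. 
- charger: Look-alike that stays: black plug-in charger, plain top, 66 mm (x) by 38 mm (y) by 31 mm high, two brass prongs sticking out 17 mm at its +x end. Origin: centre of its underside, z up. 
- long_strip: Look-alike that stays: long white screw terminal strip with six ways, 66 mm (x) by 20 mm (y), 22 mm high. Origin: centre of its underside, z up. 
- tape_roll: Look-alike that stays: black roll of tape, a ring 44 mm across with a 32 mm hole, 19 mm high. Origin: centre of its underside, z up. 
Not all that is in view belongs to the job. Leave any purple look-alike of the battery_pack alone.

How it is judged:
On the way, in this order (a step that is already met when the one before it is completed fails the run):
1. the battery pack is under the hold-down plate, home against the stop (before the terminal block is on its pad) (x of battery_pack in the frame of battery_bay between 0.05 and 0.07 m and y of battery_pack in the frame of battery_bay between -0.013 and 0.013 m and z of battery_pack in the frame of battery_bay between -0.002 and 0.008 m and angle between battery_pack's own z axis and vertical below 0.15 rad), for 0.2 s.
2. the terminal block is then on its pad, upright and crosswise, the pack still home (all of step 1 and x of terminal_block in the frame of battery_bay between -0.032 and -0.008 m and y of terminal_block in the frame of battery_bay between -0.012 and 0.012 m and z of terminal_block in the frame of battery_bay between -0.002 and 0.008 m and angle between terminal_block's own z axis and vertical below 0.15 rad and angle between the x axis of terminal_block and the y axis of battery_bay, either way round below 0.35 rad and contact force between terminal_block and the fingers below 0.05 N), for 0.2 s.
At the end, for the whole second after the job is handed in: Pack flat in the lane, within 11 mm of the stop; terminal block upright within 12 mm of its pad's centre and 0.35 rad of crosswise; transformer and buzzer upright on their pockets' floors, within 11 mm of centre; all released, at rest; look-alikes within 25 mm of their starts (all of step 2 and x of transformer in the frame of parts_holder between -0.059 and -0.037 m and y of transformer in the frame of parts_holder between -0.011 and 0.011 m and z of transformer in the frame of parts_holder between -0.002 and 0.0055 m and angle between each of transformer, buzzer's own z axis and vertical below 0.12 rad and x of buzzer in the frame of parts_holder between 0.037 and 0.059 m and y of buzzer in the frame of parts_holder between -0.011 and 0.011 m and z of buzzer in the frame of parts_holder between -0.002 and 0.0055 m and linear speed of each of battery_pack, terminal_block, transformer, buzzer below 0.02 m/s and contact force between each of battery_pack, transformer, buzzer and the fingers below 0.05 N and distance of each of charger, long_strip, tape_roll from where it was at the start of the episode below 0.025 m); the robot touches nothing.
It fails at once if a look-alike (charger, long strip or tape roll) is moved by more than 25 mm (distance of any of charger, long_strip, tape_roll from where it was at the start of the episode above 0.025 m).
It fails at once if one of the four parts is dropped (falls freely from more than about 5 cm) ((linear speed of battery_pack above 1 m/s and contact force between battery_pack and the fingers below 0.02 N) or (linear speed of terminal_block above 1 m/s and contact force between terminal_block and the fingers below 0.02 N) or (linear speed of transformer above 1 m/s and contact force between transformer and the fingers below 0.02 N) or (linear speed of buzzer above 1 m/s and contact force between buzzer and the fingers below 0.02 N)).
It also fails if it takes over 128 s, if anything falls off the work surface, if the arm or the gripper's body presses on something with over 40 N, if the wrist force passes 120 N, or if a joint passes its speed limit or range.

ROBOT

A 6-joint arm with a two-finger parallel gripper is mounted at the origin on the work surface. World frame = base frame: x ahead of the robot, y to its left, z up, the work surface at z = 0. Lengths are in m, angles in rad, forces in N, time in s.
With the tool pointing down it reaches from about 0.35 to 0.85 m from the base axis. Payload 8.1 kg.
Tool frame: the origin (TCP) lies on the centre line of the jaws, within the pads' length; the fingertips stand 25 mm ahead of it and the grasp point (between the pads) lies 6 mm ahead of it; z points along the fingers, y is the line along which they close (so a half turn about z gives the same grasp; the last joint's range is limited). The gripper opens to 85 mm and grips with 20 to 120 N. Pads are 22 mm wide; open, the fingers measure 114 mm over their backs; the gripper's body (76 mm by 85 mm) begins 54 mm behind the grasp point. The pads swing forward as they close: fully open they stand 13 mm farther back than shut.
Start: joints at [-1.399, 0.13, 1.488, -0, 1.523, -0.085], TCP at [0.152, -0.58, 0.256] pointing down, gripper open.
Joint ranges: [-2.96, 2.96], [-0.89, 2.26], [0.02, 2.5], [-1.34, 4.48], [0, 2.73], [-2.66, 2.66]. Speed limits (rad/s): [2.39, 2.39, 2.79, 3.14, 3.14, 3.14].

INTERFACE

Orientations are given as a rotation vector (axis times angle).
In Python, from cell import env gives the robot as it stands.
- The arm moves only by the tool play_rows, never from a script. Its arguments are lists of equal length, an entry for each row: "xyz": the shift along the tool's x, y, z in cm, a list of three; "angular": the turn, a rotation vector about the tool's x, y, z in degrees, a list of three; "jaw": the finger opening in cm, from 0 to 8.54. In form: {"xyz": [[x, y, z], ...], "angular": [[rx, ry, rz], ...], "jaw": [jaw, ...]}. A call has 1 to 20 rows; each row shifts and turns the commanded pose from where the row before left it, along the tool's axes as they then stand; what a row does not reach is not made up. A row lasts 1/12 s, in which the tool goes at most 41.7 mm and 7.16 degrees, less where a joint would pass 70% of its speed; a pose out of reach is approached as far as the arm can. A call with a gripper value outside its range is refused whole. The fingers move at their own pace and stop on an object; the grip force is fixed at half the most. Time passes only in rows, so rows that do not move let the fingers close. It gives the time, the measured TCP pose, the force, the opening and the grip force at its end, in the units of the state.
- env.get_obs(): the state, without advancing time (a new reading comes with each control period).
- env.get_image(name): name is "scene" or "side" or "wrist"; returns the picture (420x560x3 uint8, blue, green, red); there is no depth.
- env.calibration(name): a dict with "camera_matrix" (3x3 intrinsics, pixels), "rvec" (rotation vector, rad) and "tvec" (3), from world to camera coordinates, as OpenCV has them. Camera axes: x right, y down, z forward; pixel columns grow to the right and rows downward; lengths in m; the calibration is good to about 2 mm. A picture is of the moment at which its call begins: read the wrist's pose just before it. calibration takes no time and is no camera call; for the wrist camera it gives the pose at the moment of the call.
- env.sign_off(): hands the job in; it is judged then, once.
The state is a dict: "time_s": time; "joints": joint angles; "qd": joint speeds; "tau": joint torques, N m; "position": TCP position; "ee_rot": TCP orientation; "force": force on the tool from outside, world axes, zero at the start; "wrist_torque": the same for the moment, N m; "finger_gap": finger opening in m; "gripper_force": force on a finger pad.
Only numpy, scipy, OpenCV 4.12 (cv2) and the standard library are available. Lean on these libraries where they do the work, as an engineer would, in place of code of your own. Each camera call takes 0.05 s, during which the arm holds its last target. There are 200 camera calls.

## Working session

There is one attempt and no reset: what is moved stays moved. The work goes in short steps, Python scripts to look and compute and a tool call to move; the robot and the scene stay as the last step left them, time stands still between calls to the robot, and variables do not carry over. Pictures are saved under pics/ and viewed, at most 14 in all, crops included, and the job is handed in when it is done.

Besides the shell and the picture viewer there is one more tool, called after "Emit:" as name(argument=value, ...), one argument or row to a line, values as JSON. play_rows: Moves the arm, as the interface text tells. Its arguments: {"type":"object","properties":{"xyz":{"type":"array","items":{"type":"array","items":{"type":"number"}}},"angular":{"type":"array","items":{"type":"array","items":{"type":"number"}}},"jaw":{"type":"array","items":{"type":"number"}}},"required":["xyz","angular","jaw"]}

```bash
ls; mkdir -p pics; python3 - <<'E'
from cell import env
import cv2, json
for n in ("scene","side"):
    cv2.imwrite(f"pics/{n}0.png",env.get_image(n))
    print(n,env.calibration(n))
print(env.get_obs())
E
```

```text
pics
scene {'camera_matrix': array([[501.6211589 ,   0.        , 284.47820841],
       [  0.        , 501.6211589 , 211.56332878],
       [  0.        ,   0.        ,   1.        ]]), 'rvec': array([ 1.90169887,  1.74653585, -0.59748314]), 'tvec': array([ 0.00906433, -0.36963159,  1.49284549])}
side {'camera_matrix': array([[407.066859  ,   0.        , 280.99896924],
       [  0.        , 407.066859  , 209.15752365],
       [  0.        ,   0.        ,   1.        ]]), 'rvec': array([ 2.34372006, -0.46407495,  0.1701385 ]), 'tvec': array([-0.52564896,  0.12324008,  0.74395882])}
{'time_s': 0.1, 'joints': array([-1.39940513e+00,  1.31065070e-01,  1.48919457e+00, -7.10453824e-06,
        1.52299713e+00, -8.54298872e-02]), 'qd': array([ 0.00193155, -0.00193059, -0.00164981,  0.00101338,  0.00081591,
       -0.00035454]), 'tau': array([-7.89654541e-05, -5.70949602e+01, -5.01944661e+01, -3.12809489e-04,
        8.06347467e-03,  3.43539000e-06]), 'position': array([ 0.15232745, -0.57986571,  0.2553483 ]), 'ee_rot': array([-3.11407829e+00, -4.02093535e-01,  1.23386956e-04]), 'force': array([0.33687845, 0.40810027, 0.57952707]), 'wrist_torque': array([ 0.02935225, -0.03407466,  0.02984236]), 'gripper_force': 0.0, 'finger_gap': 0.08502277783112439}
```

View pics/scene0.png

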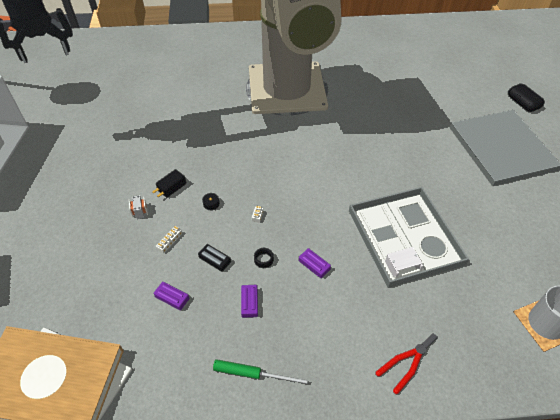

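View pics/side0.png

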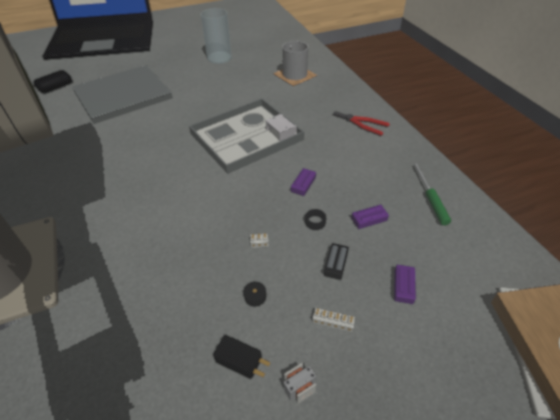

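The scene shows transformer (139,206), charger (171,184), buzzer (211,201), block (258,213), long strip (168,238), pack (214,257), tape (263,258) and the box centred near (408,237). The bay is on its left and the plate at (405,262).

```bash
cat > h.py <<'E'
import numpy as np, cv2
from scipy.spatial.transform import Rotation as R
def ray(cal,px,z):
    K=cal["camera_matrix"];Rm=R.from_rotvec(cal["rvec"]).as_matrix();t=cal["tvec"]
    px=np.atleast_2d(np.float64(px)); d=np.c_[px,np.ones(len(px))]@np.linalg.inv(K).T@Rm
    c=-Rm.T@t; return c+d*((z-c[2])/d[:,2])[:,None]
def proj(cal,P): return cv2.projectPoints(np.float64(P).reshape(-1,1,3),cal["rvec"],cal["tvec"],cal["camera_matrix"],None)[0][:,0]
E
python3 - <<'E'
from h import *; from cell import env
im=cv2.imread("pics/scene0.png"); cal=env.calibration("scene")
for n,p,z in [("transf",(139,206),.017),("charger",(171,184),.015),("buzzer",(211,201),.01),("block",(258,213),.011),("strip",(168,238),.011),("pack",(214,257),.011),("tape",(263,258),.01),("box",(408,237),.015)]:
    print(n,ray(cal,p,z)[0].round(3))
a=cv2.resize(im[180:295,340:480],None,fx=5,fy=5,interpolation=cv2.INTER_CUBIC)
cv2.imwrite("pics/box.png",a)
b=cv2.resize(im[160:280,115:285],None,fx=4.7,fy=4.7,interpolation=cv2.INTER_CUBIC)
cv2.imwrite("pics/parts.png",b)
E
```

```text
transf [ 0.436 -0.393  0.017]
charger [ 0.371 -0.322  0.015]
buzzer [ 0.429 -0.224  0.01 ]
block [ 0.475 -0.114  0.011]
strip [ 0.531 -0.321  0.011]
pack [ 0.591 -0.217  0.011]
tape [ 0.602 -0.109  0.01 ]
box [0.576 0.222 0.015]
```

View pics/box.png

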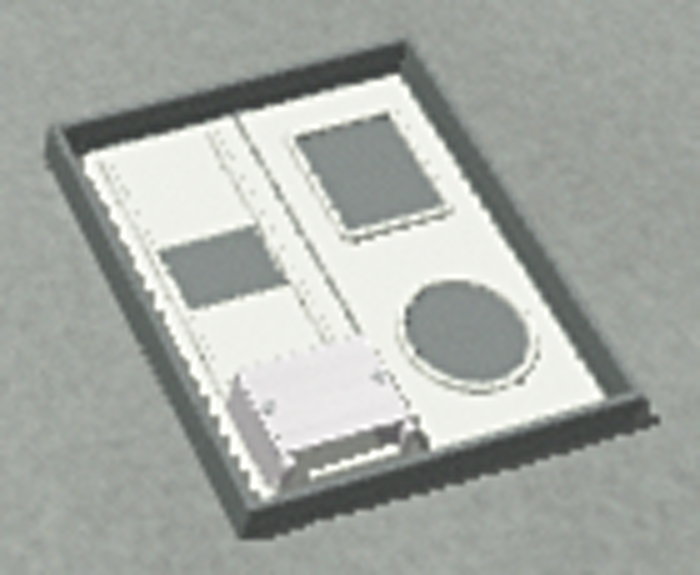

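View pics/parts.png

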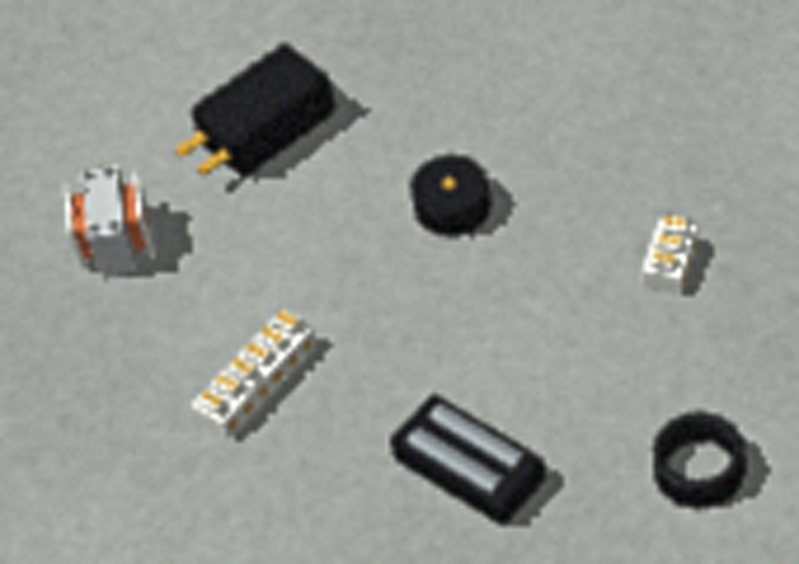

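The crops show three grey floors: the pad at crop (222,265), the rectangle at (370,170) and the circle at (467,330). +x runs towards the plate. Next I'll measure these and the parts' top faces.

```bash
python3 - <<'E'
from h import *; from cell import env
im=cv2.imread("pics/scene0.png"); cal=env.calibration("scene")
hsv=cv2.cvtColor(im,cv2.COLOR_BGR2HSV); v=hsv[...,2]
# grey floors in box
m=((v>60)&(v<185)).astype(np.uint8); 
n,l,s,c=cv2.connectedComponentsWithStats(m,connectivity=4)
P={}
for nm,(x,y) in dict(pad=(384,233),rect=(414,214),rnd=(433,246)).items():
    k=l[y,x]; P[nm]=ray(cal,c[k],.007)[0]; print(nm,s[k],P[nm].round(4))
d=P["rnd"]-P["rect"]; print("yaw",np.degrees(np.arctan2(d[1],d[0])),np.linalg.norm(d))
cr=lambda p,f,o: (np.float64(p)+.5)/f-.5+np.float64(o)
for nm,p,z in [("box",[(48,130),(405,42),(655,408),(245,512)],.025)]:
    q=ray(cal,cr(p,5,(340,180)),z); print(q.round(3),q.mean(0))
for nm,p,z in [("pack",[(397,437),(436,398),(545,462),(503,508)],.02),("block",[(668,215),(690,222),(672,265),(652,258)],.022),("strip",[(280,308),(300,318),(225,410),(207,395)],.022),
  ("transf",[(83,170),(118,170),(123,232),(93,232)],.034),("buz",[(448,183)],.02),("tape",[(700,445)],.019),("charger",[(285,45),(333,90),(238,160),(197,103)],.031)]:
    q=ray(cal,cr(p,4.7,(115,160)),z); e=np.roll(q,-1,0)-q
    print(nm,q.mean(0).round(4),"edges",np.linalg.norm(e,axis=1).round(3),"ang",np.degrees(np.arctan2(e[:,1],e[:,0])).round(0))
print(env.calibration("wrist"))
E
```

```text
pad [372 225  26  17 265] [0.5547 0.1725 0.007 ]
rect [399 202  30  24 418] [0.5052 0.2536 0.007 ]
rnd [421 236  25  21 387] [0.5989 0.2752 0.007 ]
yaw 12.967220300096686 0.09617954161186178
[[0.482 0.102 0.025]
 [0.442 0.284 0.025]
 [0.657 0.339 0.025]
 [0.693 0.15  0.025]] [0.56846662 0.21863075 0.025     ]
pack [ 0.5929 -0.2149  0.02  ] edges [0.027 0.065 0.031 0.065] ang [ 139.   51.  -40. -131.]
block [ 0.4769 -0.1149  0.022 ] edges [0.012 0.028 0.011 0.028] ang [  63.  -22. -118.  161.]
strip [ 0.532  -0.3178  0.022 ] edges [0.012 0.061 0.013 0.058] ang [  55.  -33. -136.  147.]
transf [ 0.4385 -0.3944  0.034 ] edges [0.018 0.041 0.015 0.042] ang [  85.    8.  -95. -168.]
buz [ 0.4293 -0.2258  0.02  ] edges [0.] ang [0.]
tape [ 0.5979 -0.1078  0.019 ] edges [0.] ang [0.]
charger [ 0.374  -0.3197  0.031 ] edges [0.043 0.064 0.047 0.057] ang [  38.  -46. -150.  131.]
{'camera_matrix': array([[345.53358146,   0.        , 280.41490849],
       [  0.        , 345.53358146, 209.25776743],
       [  0.        ,   0.        ,   1.        ]]), 'rvec': array([-2.30455814,  1.77780031,  0.25097972]), 'tvec': array([-0.59974123, -0.03558298,  0.37845245])}
```

Emit:
play_rows(
  xyz=[
    [0, 0, 0],
    [0, 0, 0],
    [0, 0, 0],
    [0, 0, 0],
    [0, 0, 0],
    [3.75, 0.69, 0],
    [3.75, 0.69, 0],
    [3.75, 0.69, 0],
    [3.75, 0.69, 0],
    [3.75, 0.69, 0],
    [3.75, 0.69, 0],
    [3.75, 0.69, 0],
    [3.75, 0.69, 0],
    [3.75, 0.69, 0],
    [3.75, 0.69, 0],
    [3.75, 0.69, 0],
    [3.75, 0.69, 0],
    [3.75, 0.69, 0],
    [3.75, 0.69, 0],
    [3.75, 0.69, 0],
  ],
  angular=[
    [0, 0, -7.06],
    [0, 0, -7.06],
    [0, 0, -7.06],
    [0, 0, -7.06],
    [0, 0, -7.06],
    [0, 0, 0],
    [0, 0, 0],
    [0, 0, 0],
    [0, 0, 0],
    [0, 0, 0],
    [0, 0, 0],
    [0, 0, 0],
    [0, 0, 0],
    [0, 0, 0],
    [0, 0, 0],
    [0, 0, 0],
    [0, 0, 0],
    [0, 0, 0],
    [0, 0, 0],
    [0, 0, 0],
  ],
  jaw=[6, 6, 6, 6, 6, 6, 6, 6, 6, 6, 6, 6, 6, 6, 6, 6, 6, 6, 6, 6],
)

```text
time_s: 1.77
position: [0.5942, -0.2142, 0.2557]
ee_rot: [-2.847, -1.328, 0.001]
force: [0.3, -0.6, -1.0]
finger_gap: 0.06
gripper_force: 0.0
```

```bash
cat >> h.py <<'E'
def plan(env,x,y,z,yaw):
    "turn about tool z (deg), then shift in tool axes (cm)"
    o=env.get_obs(); M=R.from_rotvec(o["ee_rot"]).as_matrix(); cur=np.degrees(np.arctan2(M[1,0],M[0,0]))
    turn=-((yaw-cur+180)%360-180); a=np.radians(yaw)
    d=np.array([x,y,z])-o["position"]; T=np.array([[np.cos(a),np.sin(a),0],[np.sin(a),-np.cos(a),0],[0,0,-1]])
    s=T@d*100
    print("t",round(o["time_s"],2),"pos",o["position"].round(4),"yaw",round(cur,1),"tilt",M[:2,2].round(3),"gap",round(o["finger_gap"],4),"F",o["force"].round(1))
    print("turn z",round(turn,2),"then shift",s.round(2),"xy",round(np.hypot(*s[:2]),1))
E
python3 - <<'E'
from h import *; from cell import env
plan(env,.593,-.215,.03,50)
im=env.get_image("wrist"); cv2.imwrite("pics/w1.png",im)
E
```

```text
t 1.77 pos [ 0.5942 -0.2142  0.2557] yaw 50.0 tilt [-0.001  0.   ] gap 0.06 F [ 0.3 -0.6 -1. ]
turn z 0.02 then shift [-0.14 -0.04 22.57] xy 0.1
```

View pics/w1.png

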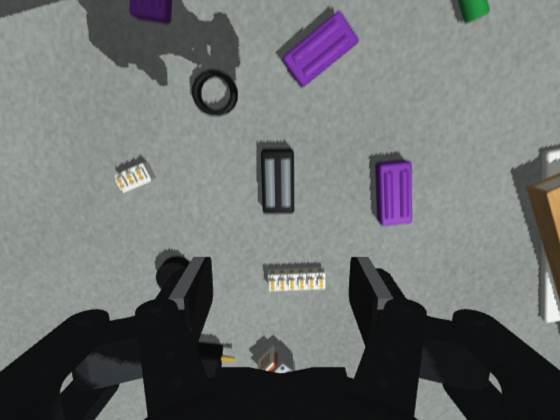

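The wrist view shows the pack at (277,180), lined up with the tool, the block at (132,176), the strip at (297,279) and the tape at (215,92).

```bash
python3 - <<'E'
from h import *; from cell import env
im=cv2.imread("pics/w1.png"); cal=env.calibration("wrist")
hsv=cv2.cvtColor(im,cv2.COLOR_BGR2HSV)
def m(roi,mask,z):
    x0,y0,x1,y1=roi; mm=np.zeros_like(mask);mm[y0:y1,x0:x1]=mask[y0:y1,x0:x1]
    c=max(cv2.findContours(mm,cv2.RETR_EXTERNAL,cv2.CHAIN_APPROX_NONE)[0],key=cv2.contourArea)
    b=cv2.boxPoints(cv2.minAreaRect(c)); q=ray(cal,b,z); e=np.roll(q,-1,0)-q
    print(b.round(0).tolist(),q.mean(0).round(4),np.linalg.norm(e,axis=1).round(3),np.degrees(np.arctan2(e[:,1],e[:,0])).round(1))
m((250,140,305,220),(hsv[...,2]<55).astype(np.uint8)*255,.02)
m((105,150,165,200),(((hsv[...,2]>195)|(hsv[...,1]>100))*255).astype(np.uint8),.018)
E
```

```text
[[261.0, 148.0], [293.0, 148.0], [293.0, 212.0], [261.0, 212.0]] [ 0.5956 -0.2069  0.02  ] [0.032 0.067 0.034 0.067] [ -39.8 -129.2  140.2   49.3]
[[114.0, 176.0], [143.0, 163.0], [151.0, 180.0], [121.0, 194.0]] [ 0.4807 -0.1086  0.018 ] [0.035 0.019 0.035 0.02 ] [ -16.3 -110.7  164.    67.9]
```

```bash
python3 - <<'E'
from h import *; from cell import env
for n in ("scene","side"):
    im=cv2.imread(f"pics/{n}0.png"); cal=env.calibration(n); hsv=cv2.cvtColor(im,cv2.COLOR_BGR2HSV)
    dark=(hsv[...,2]<60).astype(np.uint8); cells=(hsv[...,2]>130).astype(np.uint8)
    for nm,w,z in (("pack",(.594,-.211),.021),("block",(.478,-.112),.022),("buz",(.429,-.226),.02)):
        p=proj(cal,[[*w,z]])[0].round().astype(int); h=14
        r=im[p[1]-h:p[1]+h,p[0]-h:p[0]+h].astype(int); g=hsv[p[1]-h:p[1]+h,p[0]-h:p[0]+h]
        if nm=="pack": mk=(r.max(2)<45)
        else: mk=(g[...,1]>110)&(g[...,2]>90)   # brass
        y,x=np.nonzero(mk); print(n,nm,mk.sum(),ray(cal,[x.mean()+p[0]-h,y.mean()+p[1]-h],z if nm!="pack" else .013)[0].round(4))
E
```

```text
scene pack 200 [ 0.6013 -0.2117  0.013 ]
scene block 12 [ 0.4772 -0.1156  0.022 ]
scene buz 7 [ 0.4285 -0.2256  0.02  ]
side pack 0 [nan nan nan]
side block 0 [nan nan nan]
side buz 1 [ 0.4277 -0.222   0.02  ]<stdin>:10: RuntimeWarning: Mean of empty slice.
  ret = ret.dtype.type(ret / rcount)
```

Emit:
play_rows(
  xyz=[
    [0.37, -0.2, 3.5],
    [0, 0, 3.5],
    [0, 0, 3.5],
    [0, 0, 3.5],
    [0, 0, 3.5],
    [0, 0, 3],
    [0, 0, 1.4],
    [0, 0, 0.6],
    [0, 0, 0],
    [0, 0, 0],
    [0, 0, 0],
    [0, 0, 0],
    [0, 0, 0],
    [0, 0, 0],
    [0, 0, 0],
    [0, 0, 0],
  ],
  angular=[
    [0, 0, 0],
    [0, 0, 0],
    [0, 0, 0],
    [0, 0, 0],
    [0, 0, 0],
    [0, 0, 0],
    [0, 0, 0],
    [0, 0, 0],
    [0, 0, 0],
    [0, 0, 0],
    [0, 0, 0],
    [0, 0, 0],
    [0, 0, 0],
    [0, 0, 0],
    [0, 0, 0],
    [0, 0, 0],
  ],
  jaw=[6, 6, 6, 6, 6, 6, 6, 6, 6, 2, 2, 2, 2, 2, 2, 2],
)

```text
time_s: 3.15
position: [0.5962, -0.2127, 0.0345]
ee_rot: [2.844, 1.326, 0.005]
force: [-0.4, -0.7, 6.8]
finger_gap: 0.0323
gripper_force: 60.6
```

```bash
python3 - <<'E'
from h import *; from cell import env
plan(env,.5742,.177,.2,13)
im=env.get_image("wrist"); cv2.imwrite("pics/w2.png",im)
E
```

```text
t 3.15 pos [ 0.5962 -0.2127  0.0345] yaw 50.0 tilt [ 0.005 -0.002] gap 0.0323 F [-0.4 -0.7  6.8]
turn z 37.02 then shift [  6.63 -38.46 -16.55] xy 39.0
```

View pics/w2.png

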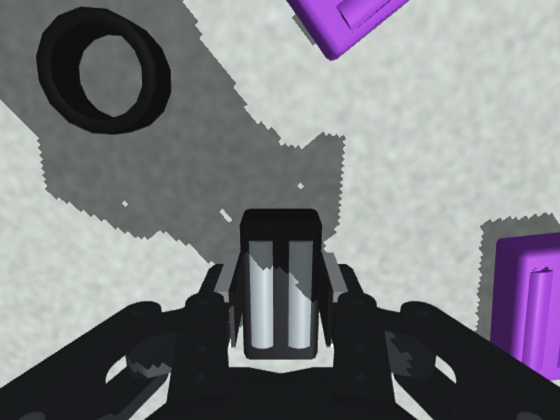

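The pack is centred between the fingers at (280,283). The tips touched the table: at this gap they reach about 34 mm ahead of the TCP. I'll regrip 7 mm higher so that they clear the ribs.

Emit:
play_rows(
  xyz=[
    [0, 0, 0],
    [0, 0, 0],
    [0, 0, -0.6],
    [0, 0, -0.6],
    [0, 0, 0],
    [0, 0, 0],
    [0, 0, 0],
    [0, 0, 0],
    [0, 0, 0],
    [0, 0, -1],
    [0, 0, -2],
    [0, 0, -4],
    [0, 0, -3],
    [0, 0, -3],
  ],
  angular=[
    [0, 0, 0],
    [0, 0, 0],
    [0, 0, 0],
    [0, 0, 0],
    [0, 0, 0],
    [0, 0, 0],
    [0, 0, 0],
    [0, 0, 0],
    [0, 0, 0],
    [0, 0, 0],
    [0, 0, 0],
    [0, 0, 0],
    [0, 0, 0],
    [0, 0, 0],
  ],
  jaw=[5, 5, 5, 5, 2, 2, 2, 2, 2, 2, 2, 2, 2, 2],
)

```text
time_s: 4.37
position: [0.5939, -0.2117, 0.1753]
ee_rot: [2.847, 1.328, 0.0]
force: [0.0, 0.2, -0.1]
finger_gap: 0.0203
gripper_force: 0.0
```

```bash
python3 - <<'E'
from h import *; from cell import env
plan(env,.5742,.177,.17,13)
o=env.get_obs(); cal=env.calibration("wrist"); im=env.get_image("wrist"); cv2.imwrite("pics/w3.png",im)
g=im[170:400,255:310].astype(int).min(2)>120
y,x=np.nonzero(g); print(y.min()+170,y.max()+170)
q=ray(cal,[(280,y.min()+170),(280,y.max()+170)],o["position"][2]-.042+.021)
M=R.from_rotvec(o["ee_rot"]).as_matrix(); print(((q-o["position"])@M).round(4))
E
```

```text
t 4.37 pos [ 0.5939 -0.2117  0.1753] yaw 50.0 tilt [ 0. -0.] gap 0.0203 F [ 0.   0.2 -0.1]
turn z 37.01 then shift [  6.82 -38.32   0.53] xy 38.9
170 372
[[ 0.0463  0.0003  0.021 ]
 [-0.0519  0.0002  0.021 ]]
```

View pics/w3.png

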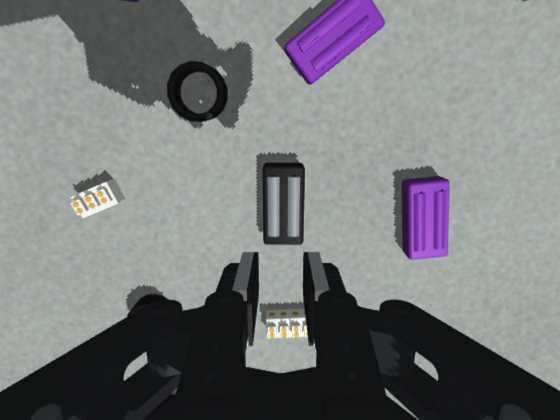

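The pack stayed put at (284,203) and the fingers closed above it, so the first grip height was right. I'll descend again.

Emit:
play_rows(
  xyz=[
    [0, 0, 0],
    [0, 0, 3.5],
    [0, 0, 3.5],
    [0, 0, 3.5],
    [0, 0, 2.4],
    [0, 0, 1],
    [0, 0, 0.3],
    [0, 0, 0],
    [0, 0, 0],
    [0, 0, 0],
    [0, 0, 0],
    [0, 0, 0],
    [0, 0, 0],
    [0, 0, 0],
    [0, 0, -1],
    [0, 0, -2.5],
    [0, 0, -4],
    [0, 0, -4],
    [0, 0, 0],
    [0, 0, 0],
  ],
  angular=[
    [0, 0, 0],
    [0, 0, 0],
    [0, 0, 0],
    [0, 0, 0],
    [0, 0, 0],
    [0, 0, 0],
    [0, 0, 0],
    [0, 0, 0],
    [0, 0, 0],
    [0, 0, 0],
    [0, 0, 0],
    [0, 0, 0],
    [0, 0, 0],
    [0, 0, 0],
    [0, 0, 0],
    [0, 0, 0],
    [0, 0, 0],
    [0, 0, 0],
    [0, 0, 0],
    [0, 0, 0],
  ],
  jaw=[6, 6, 6, 6, 6, 6, 6, 6, 2, 2, 2, 2, 2, 2, 2, 2, 2, 2, 2, 2],
)

```text
time_s: 6.08
position: [0.5967, -0.2129, 0.152]
ee_rot: [2.841, 1.325, 0.009]
force: [-0.4, 0.3, -1.2]
finger_gap: 0.0323
gripper_force: 59.8
```

```bash
python3 - <<'E'
from h import *; from cell import env
plan(env,.5742,.177,.15,13)
E
```

```text
t 6.08 pos [ 0.5967 -0.2129  0.152 ] yaw 50.0 tilt [ 0.008 -0.004] gap 0.0323 F [-0.4  0.3 -1.2]
turn z 37.02 then shift [  6.58 -38.5    0.2 ] xy 39.1
```

Emit:
play_rows(
  xyz=[
    [0, 0, 0],
    [0, 0, 0],
    [0, 0, 0],
    [0, 0, 0],
    [0, 0, 0],
    [0, 0, 0],
    [0.05, -3.21, -0.4],
    [0.05, -3.21, -0.4],
    [0.05, -3.21, -0.4],
    [0.05, -3.21, -0.4],
    [0.05, -3.21, -0.4],
    [0.05, -3.21, -0.4],
    [0.05, -3.21, -0.4],
    [0.05, -3.21, -0.4],
    [0.05, -3.21, -0.4],
    [0.05, -3.21, -0.4],
    [0.05, -3.21, -0.4],
    [0.05, -3.21, -0.4],
    [0, 0, 0],
    [0, 0, 0],
  ],
  angular=[
    [0, 0, 6.17],
    [0, 0, 6.17],
    [0, 0, 6.17],
    [0, 0, 6.17],
    [0, 0, 6.17],
    [0, 0, 6.17],
    [0, 0, 0],
    [0, 0, 0],
    [0, 0, 0],
    [0, 0, 0],
    [0, 0, 0],
    [0, 0, 0],
    [0, 0, 0],
    [0, 0, 0],
    [0, 0, 0],
    [0, 0, 0],
    [0, 0, 0],
    [0, 0, 0],
    [0, 0, 0],
    [0, 0, 0],
  ],
  jaw=[2, 2, 2, 2, 2, 2, 2, 2, 2, 2, 2, 2, 2, 2, 2, 2, 2, 2, 2, 2],
)

```text
time_s: 7.75
position: [0.5123, 0.1664, 0.1938]
ee_rot: [3.121, 0.361, -0.002]
force: [0.0, -0.2, -1.4]
finger_gap: 0.0322
gripper_force: 59.9
```

```bash
python3 - <<'E'
from h import *; from cell import env
plan(env,.5742,.177,.0415,13)
cal=env.calibration("wrist"); im=env.get_image("wrist"); cv2.imwrite("pics/w4.png",im)
print(proj(cal,[[.5742,.177,.007],[.5547,.1725,.007],[.5052,.2536,.007],[.5989,.2752,.007]]).round())
E
```

```text
t 7.75 pos [0.5123 0.1664 0.1938] yaw 13.2 tilt [-0.001 -0.   ] gap 0.0322 F [ 0.  -0.2 -1.4]
turn z 0.18 then shift [ 6.27  0.36 15.23] xy 6.3
[[284. 119.]
 [284. 143.]
 [183. 176.]
 [174.  60.]]
```

View pics/w4.png

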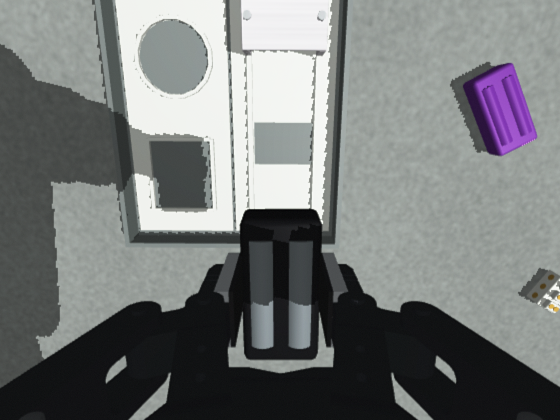

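The wrist view puts the pad at (283,143), the rectangle at (181,175) and the circle at (173,57). All lie within 3 px of the projections from the scene measurement, so the box pose holds. I'll lower the pack into the lane behind the plate.

Emit:
play_rows(
  xyz=[
    [3, 0.18, 0],
    [3, 0.18, 0],
    [0, 0, 0],
    [0, 0, 3.5],
    [0, 0, 3.5],
    [0, 0, 3],
    [0, 0, 2.5],
    [0, 0, 1.2],
    [0, 0, 0.6],
    [0, 0, 0.3],
    [0, 0, 0],
    [0, 0, 0],
  ],
  angular=[
    [0, 0, 0.2],
    [0, 0, 0],
    [0, 0, 0],
    [0, 0, 0],
    [0, 0, 0],
    [0, 0, 0],
    [0, 0, 0],
    [0, 0, 0],
    [0, 0, 0],
    [0, 0, 0],
    [0, 0, 0],
    [0, 0, 0],
  ],
  jaw=[2, 2, 2, 2, 2, 2, 2, 2, 2, 2, 2, 2],
)

```text
time_s: 8.8
position: [0.5739, 0.1749, 0.0502]
ee_rot: [-3.122, -0.35, -0.004]
force: [0.3, 0.0, -0.3]
finger_gap: 0.0323
gripper_force: 59.9
```

```bash
python3 - <<'E'
from h import *; from cell import env
plan(env,.5742,.177,.0415,13)
E
```

```text
t 8.8 pos [0.5739 0.1749 0.0502] yaw 12.8 tilt [0.003 0.001] gap 0.0323 F [ 0.3  0.  -0.3]
turn z -0.22 then shift [ 0.07 -0.2   0.87] xy 0.2
```

Emit:
play_rows(
  xyz=[
    [0, -0.2, 0.3],
    [0, 0, 0.3],
    [0, 0, 0.2],
    [0, 0, 0],
    [0, 0, 0],
  ],
  angular=[
    [0, 0, 0],
    [0, 0, 0],
    [0, 0, 0],
    [0, 0, 0],
    [0, 0, 0],
  ],
  jaw=[2, 2, 2, 2, 2],
)

```text
time_s: 9.22
position: [0.5727, 0.1771, 0.0412]
ee_rot: [-3.122, -0.35, -0.002]
force: [-1.3, 0.5, 5.8]
finger_gap: 0.0321
gripper_force: 60.5
```

Emit:
play_rows(
  xyz=[
    [0, 0, 0],
    [0, 0, 0],
    [0, 0, 0],
    [0, 0, -1],
    [0, 0, -2],
    [0, 0, -2],
    [-2, 0, 0],
    [-2.2, 0, 0],
    [-2, 0, 0],
    [0, 0, 0],
    [0, 0, 0],
    [0, 0, 0],
    [0, 0, 2],
    [0, 0, 2],
    [0, 0, 0.6],
    [0, 0, 0],
    [0, 0, 0],
  ],
  angular=[
    [0, 0, 0],
    [0, 0, 0],
    [0, 0, 0],
    [0, 0, 0],
    [0, 0, 0],
    [0, 0, 0],
    [0, 0, 0],
    [0, 0, 0],
    [0, 0, 0],
    [0, 0, 0],
    [0, 0, 0],
    [0, 0, 0],
    [0, 0, 0],
    [0, 0, 0],
    [0, 0, 0],
    [0, 0, 0],
    [0, 0, 0],
  ],
  jaw=[4.6, 4.6, 4.6, 4.6, 4.6, 4.6, 1, 1, 1, 1, 1, 1, 1, 1, 1, 1, 1],
)

```text
time_s: 10.63
position: [0.512, 0.1631, 0.0445]
ee_rot: [3.122, 0.35, -0.001]
force: [-0.6, -0.0, 1.2]
finger_gap: 0.0103
gripper_force: 0.0
```

```bash
python3 - <<'E'
from h import *; from cell import env
plan(env,.5742,.177,.041,13)
im=env.get_image("wrist"); cv2.imwrite("pics/w5.png",im)
E
```

```text
t 10.63 pos [0.512  0.1631 0.0445] yaw 12.8 tilt [-0.001 -0.   ] gap 0.0103 F [-0.6 -0.   1.2]
turn z -0.21 then shift [6.37 0.05 0.35] xy 6.4
```

View pics/w5.png

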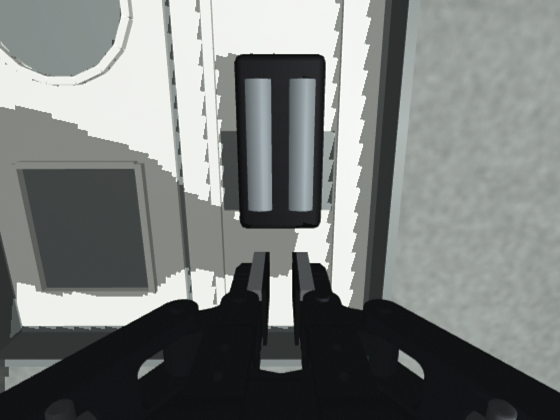

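The pack sits straight in the lane (rows 55-228) with the closed fingers behind it. Now I'll push.

Emit:
play_rows(
  xyz=[
    [1, 0, 0.2],
    [1, 0, 0],
    [1, 0, 0],
    [0.8, 0, 0],
    [0.8, 0, 0],
    [0.8, 0, 0],
    [0.8, 0, 0],
    [0.6, 0, 0],
    [0.5, 0, 0],
    [0.3, 0, 0],
    [0, 0, 0],
    [0, 0, 0],
  ],
  angular=[
    [0, 0, 0],
    [0, 0, 0],
    [0, 0, 0],
    [0, 0, 0],
    [0, 0, 0],
    [0, 0, 0],
    [0, 0, 0],
    [0, 0, 0],
    [0, 0, 0],
    [0, 0, 0],
    [0, 0, 0],
    [0, 0, 0],
  ],
  jaw=[1, 1, 1, 1, 1, 1, 1, 1, 1, 1, 1, 1],
)

```text
time_s: 11.68
position: [0.5857, 0.1799, 0.0421]
ee_rot: [-3.122, -0.35, 0.0]
force: [-0.6, -0.1, -0.5]
finger_gap: 0.0101
gripper_force: 0.0
```

```bash
python3 - <<'E'
from h import *; from cell import env
plan(env,.5742,.177,.041,13)
cal=env.calibration("wrist"); im=env.get_image("wrist"); cv2.imwrite("pics/w6.png",im)
B=np.array([.5742,.177,.027]); ex=np.array([.974,.225,0]); print(proj(cal,[B+.027*ex,B+.05*ex+[0,0,.011],B+.020*ex]).round())
E
```

```text
t 11.68 pos [0.5857 0.1799 0.0421] yaw 12.8 tilt [-0. -0.] gap 0.0101 F [-0.6 -0.1 -0.5]
turn z -0.21 then shift [-1.19  0.02  0.11] xy 1.2
[[280. 248.]
 [279. 201.]
 [280. 264.]]
```

View pics/w6.png

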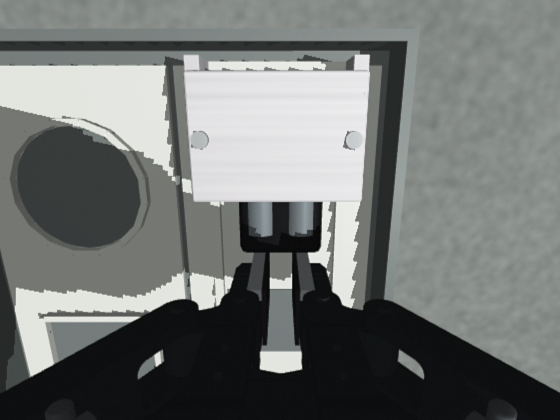

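The pack's rear edge is at row 251 and home is row 248, so it is about 2 mm short. A final nudge with the force watched.

Emit:
play_rows(
  xyz=[
    [0.3, 0, 0],
    [0.2, 0, 0],
    [0.1, 0, 0],
    [0, 0, 0],
  ],
  angular=[
    [0, 0, 0],
    [0, 0, 0],
    [0, 0, 0],
    [0, 0, 0],
  ],
  jaw=[1, 1, 1, 1],
)

```text
time_s: 12.07
position: [0.5895, 0.1808, 0.0419]
ee_rot: [3.121, 0.35, -0.008]
force: [-11.3, -3.2, 8.4]
finger_gap: 0.0103
gripper_force: 5.9
```

Emit:
play_rows(
  xyz=[
    [-1, 0, 0],
    [-1, 0, 0],
    [0, 0, -4],
    [0, 0, -4],
    [0, 0, -4],
    [0, 0, 0],
    [0, 0, 0],
    [0, 0, 0],
    [0, 0, 0],
    [0, 0, 0],
    [0, 0, 0],
    [0, 0, 0],
    [0, 0, 0],
    [0, 0, 0],
    [0, 0, 0],
    [0, 0, 0],
    [0, 0, 0],
    [0, 0, 0],
    [0, 0, 0],
    [0, 0, 0],
  ],
  angular=[
    [0, 0, 0],
    [0, 0, 0],
    [0, 0, 0],
    [0, 0, 0],
    [0, 0, 0],
    [0, 0, -7.1],
    [0, 0, -7.1],
    [0, 0, -7.1],
    [0, 0, -7.1],
    [0, 0, -7.1],
    [0, 0, -7.1],
    [0, 0, -7.1],
    [0, 0, -7.1],
    [0, 0, -7.1],
    [0, 0, -7.1],
    [0, 0, -7.1],
    [0, 0, -7.1],
    [0, 0, -7.1],
    [0, 0, -7.1],
    [0, 0, -7.1],
  ],
  jaw=[1, 1, 1, 1, 1, 4, 4, 4, 4, 4, 4, 4, 4, 4, 4, 4, 4, 4, 4, 4],
)

```text
time_s: 13.73
position: [0.5722, 0.1768, 0.1624]
ee_rot: [1.579, 2.716, 0.0]
force: [-0.2, -0.3, -0.1]
finger_gap: 0.0403
gripper_force: 0.0
```

```bash
python3 - <<'E'
from h import *; from cell import env
plan(env,.520,-.122,.16,163)
E
```

```text
t 13.73 pos [0.5722 0.1768 0.1624] yaw 119.6 tilt [0. 0.] gap 0.0403 F [-0.2 -0.3 -0.1]
turn z -43.35 then shift [ -3.74 -30.1    0.24] xy 30.3
```

Emit:
play_rows(
  xyz=[
    [0, 0, 0],
    [0, 0, 0],
    [0, 0, 0],
    [0, 0, 0],
    [0, 0, 0],
    [0, 0, 0],
    [0, 0, 0],
    [-0.42, -3.34, 0],
    [-0.42, -3.34, 0],
    [-0.42, -3.34, 0],
    [-0.42, -3.34, 0],
    [-0.42, -3.34, 0],
    [-0.42, -3.34, 0],
    [-0.42, -3.34, 0],
    [-0.42, -3.34, 0],
    [-0.42, -3.34, 0],
    [0, 0, 0],
    [0, 0, 0],
  ],
  angular=[
    [0, 0, -6.2],
    [0, 0, -6.2],
    [0, 0, -6.2],
    [0, 0, -6.2],
    [0, 0, -6.2],
    [0, 0, -6.2],
    [0, 0, -6.2],
    [0, 0, 0],
    [0, 0, 0],
    [0, 0, 0],
    [0, 0, 0],
    [0, 0, 0],
    [0, 0, 0],
    [0, 0, 0],
    [0, 0, 0],
    [0, 0, 0],
    [0, 0, 0],
    [0, 0, 0],
  ],
  jaw=[4, 4, 4, 4, 4, 4, 4, 4, 4, 4, 4, 4, 4, 4, 4, 4, 4, 4],
)

```text
time_s: 15.23
position: [0.5185, -0.1231, 0.1625]
ee_rot: [0.478, 3.105, -0.0]
force: [0.2, 1.6, -0.5]
finger_gap: 0.0399
gripper_force: 0.0
```

```bash
python3 - <<'E'
from h import *; from cell import env
cal=env.calibration("wrist"); im=env.get_image("wrist"); cv2.imwrite("pics/w7.png",im)
hsv=cv2.cvtColor(im,cv2.COLOR_BGR2HSV); p=proj(cal,[[.479,-.111,.022]])[0].round().astype(int); print(p)
mk=np.zeros(im.shape[:2],np.uint8); y0,x0=max(p[1]-60,0),p[0]-60
s=np.s_[y0:p[1]+60,x0:p[0]+60]; mk[s]=((hsv[...,1]>110)&(hsv[...,2]>90))[s]*255
y,x=np.nonzero(mk); q=ray(cal,np.c_[x,y],.022); c=q.mean(0); w=np.linalg.svd(q-c)[2][0] if len(q)<5000 else 0
print(len(q),c.round(4),np.degrees(np.arctan2(w[1],w[0])))
plan(env,c[0],c[1],.03,163)
E
```

```text
[281 150]
174 [ 0.4751 -0.1139  0.022 ] -17.70985279851026
t 15.28 pos [ 0.5188 -0.1219  0.1624] yaw 162.6 tilt [0. 0.] gap 0.0395 F [0.1 0.3 0.1]
turn z -0.42 then shift [ 4.41 -0.51 13.24] xy 4.4
```

View pics/w7.png

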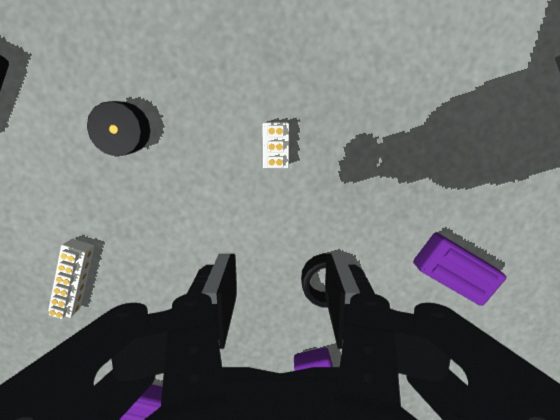

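The block is at (276,146), lined up with the tool, the buzzer's dot is at (113,129), and the tape at (315,285) is clear. Picking up the block.

Emit:
play_rows(
  xyz=[
    [2.2, -0.25, 0],
    [2.2, -0.25, 0],
    [0, 0, 3.5],
    [0, 0, 3.5],
    [0, 0, 3.2],
    [0, 0, 2],
    [0, 0, 0.8],
    [0, 0, 0.2],
    [0, 0, 0],
    [0, 0, 0],
    [0, 0, 0],
    [0, 0, 0],
    [0, 0, 0],
    [0, 0, 0],
    [0, 0, 0],
    [0, 0, -1],
    [0, 0, -2.5],
    [0, 0, -4],
    [0, 0, -4],
    [0, 0, 0],
  ],
  angular=[
    [0, 0, 0],
    [0, 0, 0],
    [0, 0, 0],
    [0, 0, 0],
    [0, 0, 0],
    [0, 0, 0],
    [0, 0, 0],
    [0, 0, 0],
    [0, 0, 0],
    [0, 0, 0],
    [0, 0, 0],
    [0, 0, 0],
    [0, 0, 0],
    [0, 0, 0],
    [0, 0, 0],
    [0, 0, 0],
    [0, 0, 0],
    [0, 0, 0],
    [0, 0, 0],
    [0, 0, 0],
  ],
  jaw=[4, 4, 4, 4, 4, 4, 4, 4, 4, 1, 1, 1, 1, 1, 1, 1, 1, 1, 1, 1],
)

```text
time_s: 16.95
position: [0.4802, -0.1149, 0.1554]
ee_rot: [0.471, 3.092, -0.004]
force: [0.9, -0.9, 0.6]
finger_gap: 0.0184
gripper_force: 58.7
```

```bash
python3 - <<'E'
from h import *; from cell import env
cal=env.calibration("wrist"); print("x")
plan(env,.5547,.1725,.15,103)
im=env.get_image("wrist"); cv2.imwrite("pics/w8.png",im[150:400,150:410])
E
```

```text
x
t 16.95 pos [ 0.4802 -0.1149  0.1554] yaw 162.7 tilt [ 0.013 -0.005] gap 0.0184 F [ 0.9 -0.9  0.6]
turn z 59.69 then shift [26.33 13.73  0.54] xy 29.7
```

View pics/w8.png

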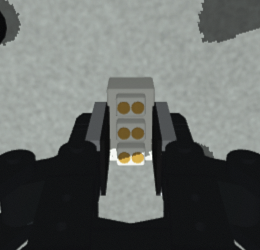

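The block is held between the pads, with screws at crop (131,131), i.e. (281,281) in the full picture.

Emit:
play_rows(
  xyz=[
    [0, 0, 0],
    [0, 0, 0],
    [0, 0, 0],
    [0, 0, 0],
    [0, 0, 0],
    [0, 0, 0],
    [0, 0, 0],
    [0, 0, 0],
    [0, 0, 0],
    [2.9, 1.52, 0],
    [2.9, 1.52, 0],
    [2.9, 1.52, 0],
    [2.9, 1.52, 0],
    [2.9, 1.52, 0],
    [2.9, 1.52, 0],
    [2.9, 1.52, 0],
    [2.9, 1.52, 0],
    [2.9, 1.52, 0],
    [0, 0, 0],
    [0, 0, 0],
  ],
  angular=[
    [0, 0, 6.63],
    [0, 0, 6.63],
    [0, 0, 6.63],
    [0, 0, 6.63],
    [0, 0, 6.63],
    [0, 0, 6.63],
    [0, 0, 6.63],
    [0, 0, 6.63],
    [0, 0, 6.63],
    [0, 0, 0],
    [0, 0, 0],
    [0, 0, 0],
    [0, 0, 0],
    [0, 0, 0],
    [0, 0, 0],
    [0, 0, 0],
    [0, 0, 0],
    [0, 0, 0],
    [0, 0, 0],
    [0, 0, 0],
  ],
  jaw=[1, 1, 1, 1, 1, 1, 1, 1, 1, 1, 1, 1, 1, 1, 1, 1, 1, 1, 1, 1],
)

```text
time_s: 18.67
position: [0.5493, 0.1735, 0.1448]
ee_rot: [-1.951, -2.461, 0.001]
force: [0.0, -1.2, 0.1]
finger_gap: 0.0179
gripper_force: 58.8
```

```bash
python3 - <<'E'
from h import *; from cell import env
o=env.get_obs(); cal=env.calibration("wrist"); im=env.get_image("wrist")
hsv=cv2.cvtColor(im,cv2.COLOR_BGR2HSV); s=np.s_[200:330,240:320]
y,x=np.nonzero((hsv[s][...,1]>110)&(hsv[s][...,2]>60)); print(len(x),y.min()+200,y.max()+200)
M=R.from_rotvec(o["ee_rot"]).as_matrix()
q=ray(cal,[[x.mean()+240,y.mean()+200]],o["position"][2]-.012); off=((q-o["position"])@M)[0]; print("offset in tool",off.round(4))
t=np.array([.5547,.1725]); e=M[:2,0]*off[0]; plan(env,*(t-e),.15,103)
E
```

```text
622 252 312
offset in tool [0.0008 0.0001 0.012 ]
t 18.72 pos [0.5492 0.1723 0.1447] yaw 103.1 tilt [-0.001 -0.001] gap 0.0182 F [ 0.2 -0.2 -0.3]
turn z 0.11 then shift [-0.18  0.54 -0.53] xy 0.6
```

Emit:
play_rows(
  xyz=[
    [-0.2, 0.54, 0],
    [0, 0, 0],
    [0, 0, 3.5],
    [0, 0, 3.5],
    [0, 0, 2],
    [0, 0, 1],
    [0, 0, 0.4],
    [0, 0, 0],
    [0, 0, 0],
    [0, 0, 0],
  ],
  angular=[
    [0, 0, 0],
    [0, 0, 0],
    [0, 0, 0],
    [0, 0, 0],
    [0, 0, 0],
    [0, 0, 0],
    [0, 0, 0],
    [0, 0, 0],
    [0, 0, 0],
    [0, 0, 0],
  ],
  jaw=[1, 1, 1, 1, 1, 1, 1, 1, 1, 1],
)

```text
time_s: 19.55
position: [0.557, 0.1712, 0.0431]
ee_rot: [1.955, 2.457, 0.004]
force: [0.7, 0.7, -1.1]
finger_gap: 0.0181
gripper_force: 58.9
```

```bash
python3 - <<'E'
from h import *; from cell import env
plan(env,.5547,.1717,.037,103)
E
```

```text
t 19.55 pos [0.557  0.1712 0.0431] yaw 103.0 tilt [0.003 0.001] gap 0.0181 F [ 0.7  0.7 -1.1]
turn z -0.01 then shift [ 0.1  -0.21  0.61] xy 0.2
```

Emit:
play_rows(
  xyz=[
    [0, -0.1, 0.2],
    [0, 0, 0.2],
    [0, 0, 0],
    [0, 0, 0],
  ],
  angular=[
    [0, 0, 0],
    [0, 0, 0],
    [0, 0, 0],
    [0, 0, 0],
  ],
  jaw=[1, 1, 1, 1],
)

```text
time_s: 19.88
position: [0.5557, 0.1712, 0.0395]
ee_rot: [1.954, 2.458, 0.003]
force: [-3.6, -1.6, 12.4]
finger_gap: 0.018
gripper_force: 60.3
```

Emit:
play_rows(
  xyz=[
    [0, 0, -0.1],
    [0, 0, 0],
    [0, 0, 0],
    [0, 0, 0],
    [0, 0, -1],
    [0, 0, -3],
    [0, 0, -4],
    [0, 0, -4],
    [-3, 0, 0],
    [-3, 0, 0],
    [0, 0, 0],
    [0, 0, 0],
  ],
  angular=[
    [0, 0, 0],
    [0, 0, 0],
    [0, 0, 0],
    [0, 0, 0],
    [0, 0, 0],
    [0, 0, 0],
    [0, 0, 0],
    [0, 0, 0],
    [0, 0, 0],
    [0, 0, 0],
    [0, 0, 0],
    [0, 0, 0],
  ],
  jaw=[3.6, 3.6, 3.6, 3.6, 3.6, 3.6, 3.6, 3.6, 6, 6, 6, 6],
)

```text
time_s: 20.88
position: [0.5684, 0.1113, 0.1591]
ee_rot: [1.958, 2.456, 0.001]
force: [0.6, 1.3, -0.3]
finger_gap: 0.0602
gripper_force: 0.0
```

```bash
python3 - <<'E'
from h import *; from cell import env
cal=env.calibration("wrist"); im=env.get_image("wrist"); cv2.imwrite("pics/w9.png",im)
print(proj(cal,[[.5547,.1725,.029]]).round())
plan(env,.41,-.224,.16,13)
# buzzer from w7 dot, transformer plan
E
```

```text
[[281. 120.]]
t 20.93 pos [0.5679 0.1122 0.1586] yaw 102.9 tilt [-0.  0.] gap 0.0601 F [-0.8 -0.   0.4]
turn z 89.94 then shift [-22.95  29.21  -0.14] xy 37.1
```

View pics/w9.png

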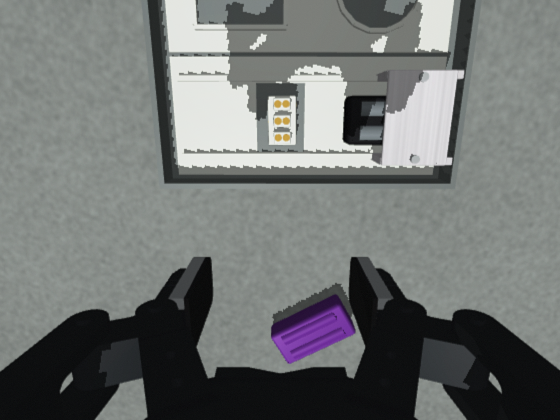

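The block is upright on the pad at (282,121), predicted (281,120), and the pack is home under the plate at (365,120). Next, the buzzer.

Emit:
play_rows(
  xyz=[
    [-3.06, -1.92, 0],
    [-3.06, -1.92, 0],
    [-3.06, -1.92, 0],
    [-3.06, -1.92, 0],
    [-3.06, -1.92, 0],
    [-3.06, -1.92, 0],
    [-3.06, -1.92, 0],
    [-3.06, -1.92, 0],
    [-3.06, -1.92, 0],
    [-3.06, -1.92, 0],
    [-3.06, -1.92, 0],
    [0, 0, 0],
    [0, 0, 0],
    [0, 0, 0],
  ],
  angular=[
    [0, 0, 0],
    [0, 0, 0],
    [0, 0, 0],
    [0, 0, 0],
    [0, 0, 0],
    [0, 0, 0],
    [0, 0, 0],
    [0, 0, 0],
    [0, 0, 0],
    [0, 0, 0],
    [0, 0, 0],
    [0, 0, 0],
    [0, 0, 0],
    [0, 0, 0],
  ],
  jaw=[6, 6, 6, 6, 6, 6, 6, 6, 6, 6, 6, 6, 6, 6],
)

```text
time_s: 22.1
position: [0.4383, -0.2619, 0.158]
ee_rot: [-1.955, -2.458, -0.001]
force: [-0.6, -0.7, 0.1]
finger_gap: 0.0601
gripper_force: 0.0
```

```bash
python3 - <<'E'
from h import *; from cell import env
cal=env.calibration("wrist"); im=env.get_image("wrist"); cv2.imwrite("pics/w10.png",im)
hsv=cv2.cvtColor(im,cv2.COLOR_BGR2HSV); p=proj(cal,[[.4287,-.2245,.02]])[0].round().astype(int)
s=np.s_[max(p[1]-28,0):p[1]+28,p[0]-28:p[0]+28]
y,x=np.nonzero((hsv[s][...,1]>110)&(hsv[s][...,2]>90)); q=ray(cal,[[x.mean()+p[0]-28,y.mean()+max(p[1]-28,0)]],.02)[0]; print(p,len(x),x.std(),y.std(),q.round(4))
plan(env,q[0],q[1],.03,103)
E
```

```text
[279 154] 67 2.3188669927565466 2.3038317863893023 [ 0.4276 -0.2236  0.02  ]
t 22.15 pos [ 0.4385 -0.2615  0.158 ] yaw 103.1 tilt [-0.     0.001] gap 0.0599 F [ 0.2  1.3 -0.3]
turn z 0.09 then shift [ 3.94 -0.21 12.8 ] xy 3.9
```

Emit:
play_rows(
  xyz=[
    [2, -0.1, 0],
    [1.94, -0.1, 0],
    [0, 0, 3.5],
    [0, 0, 3.5],
    [0, 0, 3.2],
    [0, 0, 1.6],
    [0, 0, 0.8],
    [0, 0, 0.2],
    [0, 0, 0],
    [0, 0, 0],
    [0, 0, 0],
    [0, 0, 0],
    [0, 0, 0],
    [0, 0, 0],
    [0, 0, -1],
    [0, 0, -2.5],
    [0, 0, -4],
    [0, 0, -4],
    [0, 0, 0],
    [0, 0, 0],
  ],
  angular=[
    [0, 0, 0],
    [0, 0, 0],
    [0, 0, 0],
    [0, 0, 0],
    [0, 0, 0],
    [0, 0, 0],
    [0, 0, 0],
    [0, 0, 0],
    [0, 0, 0],
    [0, 0, 0],
    [0, 0, 0],
    [0, 0, 0],
    [0, 0, 0],
    [0, 0, 0],
    [0, 0, 0],
    [0, 0, 0],
    [0, 0, 0],
    [0, 0, 0],
    [0, 0, 0],
    [0, 0, 0],
  ],
  jaw=[6, 6, 6, 6, 6, 6, 6, 6, 6, 2.5, 2.5, 2.5, 2.5, 2.5, 2.5, 2.5, 2.5, 2.5, 2.5, 2.5],
)

```text
time_s: 23.82
position: [0.4297, -0.2268, 0.1503]
ee_rot: [1.95, 2.452, 0.001]
force: [-0.2, -0.1, -0.8]
finger_gap: 0.0377
gripper_force: 60.2
```

```bash
python3 - <<'E'
from h import *; from cell import env
o=env.get_obs(); cal=env.calibration("wrist"); im=env.get_image("wrist"); cv2.imwrite("pics/w11.png",im)
hsv=cv2.cvtColor(im,cv2.COLOR_BGR2HSV); s=np.s_[180:360,230:330]
y,x=np.nonzero((hsv[s][...,1]>110)&(hsv[s][...,2]>60)); M=R.from_rotvec(o["ee_rot"]).as_matrix()
q=ray(cal,[[x.mean()+230,y.mean()+180]],o["position"][2]-.014); off=((q-o["position"])@M)[0]; print(len(x),x.std(),y.std(),off.round(4))
t=np.array([.5989,.2752]); plan(env,*(t-M[:2,0]*off[0]),.15,103)
E
```

```text
173 3.8094634479370058 3.613775567387718 [0.0013 0.0001 0.014 ]
t 23.87 pos [ 0.4283 -0.2258  0.1477] yaw 103.0 tilt [ 0.004 -0.003] gap 0.0375 F [-0.8 -0.  -0.8]
turn z 0.01 then shift [44.86 27.89 -0.23] xy 52.8
```

Emit:
play_rows(
  xyz=[
    [2.99, 1.86, 0],
    [2.99, 1.86, 0],
    [2.99, 1.86, 0],
    [2.99, 1.86, 0],
    [2.99, 1.86, 0],
    [2.99, 1.86, 0],
    [2.99, 1.86, 0],
    [2.99, 1.86, 0],
    [2.99, 1.86, 0],
    [2.99, 1.86, 0],
    [2.99, 1.86, 0],
    [2.99, 1.86, 0],
    [2.99, 1.86, 0],
    [2.99, 1.86, 0],
    [2.99, 1.86, 0],
    [0, 0, 0],
    [0, 0, 0],
    [0, 0, 0],
  ],
  angular=[
    [0, 0, 0],
    [0, 0, 0],
    [0, 0, 0],
    [0, 0, 0],
    [0, 0, 0],
    [0, 0, 0],
    [0, 0, 0],
    [0, 0, 0],
    [0, 0, 0],
    [0, 0, 0],
    [0, 0, 0],
    [0, 0, 0],
    [0, 0, 0],
    [0, 0, 0],
    [0, 0, 0],
    [0, 0, 0],
    [0, 0, 0],
    [0, 0, 0],
  ],
  jaw=[2.5, 2.5, 2.5, 2.5, 2.5, 2.5, 2.5, 2.5, 2.5, 2.5, 2.5, 2.5, 2.5, 2.5, 2.5, 2.5, 2.5, 2.5],
)

```text
time_s: 25.37
position: [0.597, 0.2743, 0.1435]
ee_rot: [-1.954, -2.459, 0.005]
force: [0.5, -0.1, 0.9]
finger_gap: 0.0378
gripper_force: 60.3
```

```bash
python3 - <<'E'
from h import *; from cell import env
plan(env,.5992,.2739,.037,103)
E
```

```text
t 25.37 pos [0.597  0.2743 0.1435] yaw 103.1 tilt [-0.003 -0.002] gap 0.0378 F [ 0.5 -0.1  0.9]
turn z 0.05 then shift [-0.09  0.21 10.65] xy 0.2
```

Emit:
play_rows(
  xyz=[
    [0, 0.2, 0],
    [0, 0, 3.5],
    [0, 0, 3],
    [0, 0, 2],
    [0, 0, 1],
    [0, 0, 0.5],
    [0, 0, 0.3],
    [0, 0, 0.2],
    [0, 0, 0],
    [0, 0, 0],
  ],
  angular=[
    [0, 0, 0],
    [0, 0, 0],
    [0, 0, 0],
    [0, 0, 0],
    [0, 0, 0],
    [0, 0, 0],
    [0, 0, 0],
    [0, 0, 0],
    [0, 0, 0],
    [0, 0, 0],
  ],
  jaw=[2.5, 2.5, 2.5, 2.5, 2.5, 2.5, 2.5, 2.5, 2.5, 2.5],
)

```text
time_s: 26.2
position: [0.601, 0.2756, 0.042]
ee_rot: [1.954, 2.458, 0.003]
force: [0.3, -0.1, -0.3]
finger_gap: 0.0372
gripper_force: 60.3
```

Emit:
play_rows(
  xyz=[
    [0, -0.1, 0.2],
    [0, 0, 0.2],
    [0, 0, 0.1],
    [0, 0, 0],
    [0, 0, 0],
  ],
  angular=[
    [0, 0, 0],
    [0, 0, 0],
    [0, 0, 0],
    [0, 0, 0],
    [0, 0, 0],
  ],
  jaw=[2.5, 2.5, 2.5, 2.5, 2.5],
)

```text
time_s: 26.62
position: [0.6002, 0.2756, 0.0395]
ee_rot: [1.954, 2.458, 0.003]
force: [-11.2, -4.9, 23.8]
finger_gap: 0.0371
gripper_force: 62.7
```

Emit:
play_rows(
  xyz=[
    [0, 0, -0.2],
    [0, 0, 0],
    [0, 0, 0],
    [0, 0, 0],
    [0, 0, 0],
    [0, 0, -1],
    [0, 0, -3],
    [0, 0, -4],
    [0, 0, -4],
    [-3, 0, 0],
    [-3, 0, 0],
    [0, 0, 0],
    [0, 0, 0],
  ],
  angular=[
    [0, 0, 0],
    [0, 0, 0],
    [0, 0, 0],
    [0, 0, 0],
    [0, 0, 0],
    [0, 0, 0],
    [0, 0, 0],
    [0, 0, 0],
    [0, 0, 0],
    [0, 0, 0],
    [0, 0, 0],
    [0, 0, 0],
    [0, 0, 0],
  ],
  jaw=[5, 5, 5, 5, 5, 5, 5, 5, 5, 6, 6, 6, 6],
)

```text
time_s: 27.7
position: [0.613, 0.2152, 0.1581]
ee_rot: [1.958, 2.456, 0.001]
force: [-0.2, 0.8, 0.1]
finger_gap: 0.0601
gripper_force: 0.0
```

```bash
python3 - <<'E'
from h import *; from cell import env
cal=env.calibration("wrist"); im=env.get_image("wrist"); cv2.imwrite("pics/w12.png",im)
hsv=cv2.cvtColor(im,cv2.COLOR_BGR2HSV); p=proj(cal,[[.5989,.2752,.027]])[0].round().astype(int)
s=np.s_[p[1]-28:p[1]+28,p[0]-28:p[0]+28]
y,x=np.nonzero((hsv[s][...,1]>110)&(hsv[s][...,2]>60)); print(p,len(x),x.mean()-28,y.mean()-28,ray(cal,[[x.mean()+p[0]-28,y.mean()+p[1]-28]],.027)[0].round(4))
plan(env,.398,-.399,.16,7)
E
```

```text
[280 122] 78 1.6153846153846168 -3.7051282051282044 [0.5996 0.2777 0.027 ]
t 27.75 pos [0.6126 0.2162 0.1576] yaw 102.9 tilt [-0.  0.] gap 0.0599 F [0.3 0.6 0.2]
turn z 95.94 then shift [-28.79  58.44  -0.24] xy 65.1
```

View pics/w12.png

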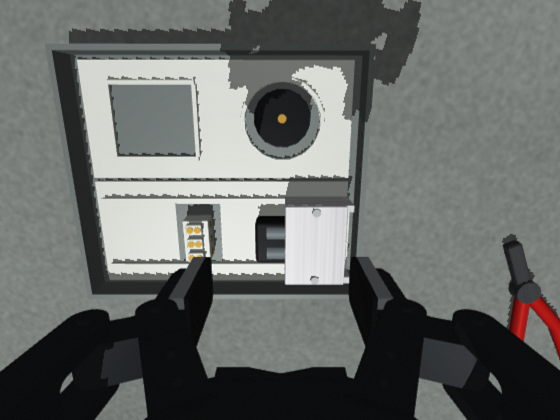

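The buzzer is flat in the round pocket with its dot at (282,118), about 2.6 mm off centre. The block and the pack are still in place. Next, the transformer.

Emit:
play_rows(
  xyz=[
    [0, 0, 0],
    [0, 0, 0],
    [0, 0, 0],
    [0, 0, 0],
    [0, 0, 0],
    [0, 0, 0],
    [0, 0, 0],
    [0, 0, 0],
    [0, 0, 0],
    [0, 0, 0],
    [0, 0, 0],
    [0, 0, 0],
    [0, 0, 0],
    [0, 0, 0],
  ],
  angular=[
    [0, 0, 6.85],
    [0, 0, 6.85],
    [0, 0, 6.85],
    [0, 0, 6.85],
    [0, 0, 6.85],
    [0, 0, 6.85],
    [0, 0, 6.85],
    [0, 0, 6.85],
    [0, 0, 6.85],
    [0, 0, 6.85],
    [0, 0, 6.85],
    [0, 0, 6.85],
    [0, 0, 6.85],
    [0, 0, 6.85],
  ],
  jaw=[6, 6, 6, 6, 6, 6, 6, 6, 6, 6, 6, 6, 6, 6],
)

```text
time_s: 28.92
position: [0.6118, 0.2179, 0.1569]
ee_rot: [-3.136, -0.188, 0.002]
force: [-0.5, -0.0, -0.2]
finger_gap: 0.0603
gripper_force: 0.0
```

Emit:
play_rows(
  xyz=[
    [-1.69, 3.44, 0],
    [-1.69, 3.44, 0],
    [-1.69, 3.44, 0],
    [-1.69, 3.44, 0],
    [-1.69, 3.44, 0],
    [-1.69, 3.44, 0],
    [-1.69, 3.44, 0],
    [-1.69, 3.44, 0],
    [-1.69, 3.44, 0],
    [-1.69, 3.44, 0],
    [-1.69, 3.44, 0],
    [-1.69, 3.44, 0],
    [-1.69, 3.44, 0],
    [-1.69, 3.44, 0],
    [-1.69, 3.44, 0],
    [-1.69, 3.44, 0],
    [-1.69, 3.44, 0],
    [0, 0, 0],
    [0, 0, 0],
    [0, 0, 0],
  ],
  angular=[
    [0, 0, 0],
    [0, 0, 0],
    [0, 0, 0],
    [0, 0, 0],
    [0, 0, 0],
    [0, 0, 0],
    [0, 0, 0],
    [0, 0, 0],
    [0, 0, 0],
    [0, 0, 0],
    [0, 0, 0],
    [0, 0, 0],
    [0, 0, 0],
    [0, 0, 0],
    [0, 0, 0],
    [0, 0, 0],
    [0, 0, 0],
    [0, 0, 0],
    [0, 0, 0],
    [0, 0, 0],
  ],
  jaw=[6, 6, 6, 6, 6, 6, 6, 6, 6, 6, 6, 6, 6, 6, 6, 6, 6, 6, 6, 6],
)

```text
time_s: 30.58
position: [0.4003, -0.3985, 0.1568]
ee_rot: [-3.134, -0.195, 0.0]
force: [0.7, 0.4, -0.6]
finger_gap: 0.0599
gripper_force: 0.0
```

```bash
python3 - <<'E'
from h import *; from cell import env
cal=env.calibration("wrist"); im=env.get_image("wrist"); cv2.imwrite("pics/w13.png",im)
hsv=cv2.cvtColor(im,cv2.COLOR_BGR2HSV); p=proj(cal,[[.4385,-.394,.03]])[0].round().astype(int); print(p)
mk=np.zeros(im.shape[:2],bool); s=np.s_[max(p[1]-60,0):p[1]+60,p[0]-60:p[0]+60]
def sh(name,cond,z):
    mk[:]=False; mk[s]=cond[s]; n,l,st,c=cv2.connectedComponentsWithStats(mk.astype(np.uint8))
    for k in range(1,n):
        if st[k,4]>40:
            y,x=np.nonzero(l==k); q=ray(cal,np.c_[x,y],z); w=np.linalg.svd(q-q.mean(0),full_matrices=False)[2][0]
            print(name,st[k].tolist(),q.mean(0).round(4),round(np.degrees(np.arctan(w[1]/w[0])),1))
sh("copper",(hsv[...,1]>110)&(hsv[...,2]>60)&((hsv[...,0]<18)),.028)
sh("white",(hsv[...,2]>225)&(hsv[...,1]<40),.03)
mk[:]=False; mk[s]=((hsv[...,2]>195)|(hsv[...,1]>100))[s]
plan(env,.4385,-.394,.03,7)
E
```

```text
[280 157]
copper [292, 139, 10, 37, 323] [ 0.4391 -0.4058  0.028 ] 9.4
copper [257, 140, 10, 38, 326] [ 0.4352 -0.381   0.028 ] 8.6
white [303, 138, 3, 43, 108] [ 0.4374 -0.4109  0.03  ] 9.2
white [253, 140, 5, 43, 108] [ 0.4335 -0.3767  0.03  ] 9.2
t 30.63 pos [ 0.4006 -0.398   0.1569] yaw 7.2 tilt [-0.     0.001] gap 0.0604 F [ 0.  -0.5 -0. ]
turn z 0.18 then shift [ 3.81  0.06 12.69] xy 3.8
```

Emit:
play_rows(
  xyz=[
    [0, 0, 0],
    [1.8, 0.07, 0],
    [1.83, 0.07, 0],
    [0, 0, 0],
    [0, 0, 3.5],
    [0, 0, 3.5],
    [0, 0, 3],
    [0, 0, 1.5],
    [0, 0, 0.8],
    [0, 0, 0.2],
    [0, 0, 0],
    [0, 0, 0],
    [0, 0, 0],
    [0, 0, 0],
    [0, 0, 0],
    [0, 0, -1],
    [0, 0, -2.5],
    [0, 0, -4],
    [0, 0, -4],
    [0, 0, 0],
  ],
  angular=[
    [0, 0, -1.9],
    [0, 0, 0],
    [0, 0, 0],
    [0, 0, 0],
    [0, 0, 0],
    [0, 0, 0],
    [0, 0, 0],
    [0, 0, 0],
    [0, 0, 0],
    [0, 0, 0],
    [0, 0, 0],
    [0, 0, 0],
    [0, 0, 0],
    [0, 0, 0],
    [0, 0, 0],
    [0, 0, 0],
    [0, 0, 0],
    [0, 0, 0],
    [0, 0, 0],
    [0, 0, 0],
  ],
  jaw=[5, 5, 5, 5, 5, 5, 5, 5, 5, 5, 2.5, 2.5, 2.5, 2.5, 2.5, 2.5, 2.5, 2.5, 2.5, 2.5],
)

```text
time_s: 32.3
position: [0.4396, -0.3989, 0.1582]
ee_rot: [3.12, 0.246, 0.014]
force: [1.0, -1.6, -0.3]
finger_gap: 0.0345
gripper_force: 61.3
```

```bash
python3 - <<'E'
from h import *; from cell import env
o=env.get_obs(); cal=env.calibration("wrist"); im=env.get_image("wrist"); cv2.imwrite("pics/w14.png",im)
hsv=cv2.cvtColor(im,cv2.COLOR_BGR2HSV); s=np.s_[150:380,220:340]
y,x=np.nonzero((hsv[s][...,1]>110)&(hsv[s][...,2]>40)&(hsv[s][...,0]<18)); M=R.from_rotvec(o["ee_rot"]).as_matrix()
print(len(x),y.min()+150,y.max()+150,x.min()+220,x.max()+220)
q=ray(cal,[[x.mean()+220,y.mean()+150]],o["position"][2]-.004); off=((q-o["position"])@M)[0]; print("off",off.round(4))
t=np.array([.5052,.2536]); plan(env,*t,.17,13)
E
```

```text
2346 245 319 240 321
off [0.0049 0.0004 0.004 ]
t 32.35 pos [ 0.4388 -0.3981  0.1548] yaw 9.0 tilt [ 0.008 -0.009] gap 0.0347 F [ 0.5 -0.1 -1.6]
turn z -3.98 then shift [ 21.13 -62.01  -1.52] xy 65.5
```

Emit:
play_rows(
  xyz=[
    [0, 0, 0],
    [1.22, -3.65, 0],
    [1.22, -3.65, 0],
    [1.22, -3.65, 0],
    [1.22, -3.65, 0],
    [1.22, -3.65, 0],
    [1.22, -3.65, 0],
    [1.22, -3.65, 0],
    [1.22, -3.65, 0],
    [1.22, -3.65, 0],
    [1.22, -3.65, 0],
    [1.22, -3.65, 0],
    [1.22, -3.65, 0],
    [1.22, -3.65, 0],
    [1.22, -3.65, 0],
    [1.22, -3.65, 0],
    [1.22, -3.65, 0],
    [1.22, -3.65, 0],
    [0, 0, 0],
    [0, 0, 0],
  ],
  angular=[
    [0, 0, -4],
    [0, 0, 0],
    [0, 0, 0],
    [0, 0, 0],
    [0, 0, 0],
    [0, 0, 0],
    [0, 0, 0],
    [0, 0, 0],
    [0, 0, 0],
    [0, 0, 0],
    [0, 0, 0],
    [0, 0, 0],
    [0, 0, 0],
    [0, 0, 0],
    [0, 0, 0],
    [0, 0, 0],
    [0, 0, 0],
    [0, 0, 0],
    [0, 0, 0],
    [0, 0, 0],
  ],
  jaw=[2.5, 2.5, 2.5, 2.5, 2.5, 2.5, 2.5, 2.5, 2.5, 2.5, 2.5, 2.5, 2.5, 2.5, 2.5, 2.5, 2.5, 2.5, 2.5, 2.5],
)

```text
time_s: 34.02
position: [0.4973, 0.258, 0.1465]
ee_rot: [3.12, 0.362, -0.002]
force: [0.2, -0.9, -1.4]
finger_gap: 0.0348
gripper_force: 61.5
```

```bash
python3 - <<'E'
from h import *; from cell import env
env.get_image("scene"); plan(env,.5023,.2529,.039,13)
E
```

```text
t 34.07 pos [0.4974 0.2566 0.1464] yaw 13.1 tilt [-0.002 -0.001] gap 0.0351 F [ 0.2 -0.6 -2.1]
turn z 0.14 then shift [ 0.39  0.47 10.74] xy 0.6
```

Emit:
play_rows(
  xyz=[
    [0.39, 0.4, 0],
    [0, 0, 3.5],
    [0, 0, 3],
    [0, 0, 2],
    [0, 0, 1],
    [0, 0, 0.4],
    [0, 0, 0.3],
    [0, 0, 0],
    [0, 0, 0],
    [0, 0, 0],
  ],
  angular=[
    [0, 0, 0],
    [0, 0, 0],
    [0, 0, 0],
    [0, 0, 0],
    [0, 0, 0],
    [0, 0, 0],
    [0, 0, 0],
    [0, 0, 0],
    [0, 0, 0],
    [0, 0, 0],
  ],
  jaw=[2.5, 2.5, 2.5, 2.5, 2.5, 2.5, 2.5, 2.5, 2.5, 2.5],
)

```text
time_s: 34.9
position: [0.5042, 0.2536, 0.047]
ee_rot: [-3.121, -0.356, -0.004]
force: [0.2, 1.0, -1.6]
finger_gap: 0.035
gripper_force: 61.5
```

```bash
python3 - <<'E'
from h import *; from cell import env
plan(env,.5023,.2529,.039,13)
E
```

```text
t 34.9 pos [0.5042 0.2536 0.047 ] yaw 13.0 tilt [0.003 0.001] gap 0.035 F [ 0.2  1.  -1.6]
turn z 0.02 then shift [-0.2   0.03  0.8 ] xy 0.2
```

Emit:
play_rows(
  xyz=[
    [-0.15, 0, 0.3],
    [0, 0, 0.2],
    [0, 0, 0],
    [0, 0, 0],
  ],
  angular=[
    [0, 0, 0],
    [0, 0, 0],
    [0, 0, 0],
    [0, 0, 0],
  ],
  jaw=[2.5, 2.5, 2.5, 2.5],
)

```text
time_s: 35.23
position: [0.5015, 0.253, 0.0404]
ee_rot: [-3.121, -0.357, -0.0]
force: [0.4, -0.4, -2.1]
finger_gap: 0.035
gripper_force: 61.6
```

Emit:
play_rows(
  xyz=[
    [0, 0, 0.2],
    [0, 0, 0],
    [0, 0, 0],
  ],
  angular=[
    [0, 0, 0],
    [0, 0, 0],
    [0, 0, 0],
  ],
  jaw=[2.5, 2.5, 2.5],
)

```text
time_s: 35.48
position: [0.5016, 0.253, 0.0402]
ee_rot: [3.121, 0.357, -0.0]
force: [-10.8, -4.2, 17.8]
finger_gap: 0.0349
gripper_force: 64.1
```

Emit:
play_rows(
  xyz=[
    [0, 0, -0.15],
    [0, 0, 0],
    [0, 0, 0],
    [0, 0, 0],
    [0, 0, 0],
    [0, 0, -1],
    [0, 0, -3],
    [0, 0, -4],
    [0, 0, -4],
    [-3, 0, 0],
    [-2, 0, 0],
    [0, 0, 0],
    [0, 0, 0],
  ],
  angular=[
    [0, 0, 0],
    [0, 0, 0],
    [0, 0, 0],
    [0, 0, 0],
    [0, 0, 0],
    [0, 0, 0],
    [0, 0, 0],
    [0, 0, 0],
    [0, 0, 0],
    [0, 0, 0],
    [0, 0, 0],
    [0, 0, 0],
    [0, 0, 0],
  ],
  jaw=[4.6, 4.6, 4.6, 4.6, 4.6, 4.6, 4.6, 4.6, 4.6, 5, 5, 5, 5],
)

```text
time_s: 36.57
position: [0.4524, 0.2416, 0.1606]
ee_rot: [-3.121, -0.357, -0.002]
force: [-0.0, -0.5, -0.1]
finger_gap: 0.0501
gripper_force: 0.0
```

```bash
python3 - <<'E'
from h import *; from cell import env
cal=env.calibration("wrist"); im=env.get_image("wrist"); cv2.imwrite("pics/w15.png",im)
hsv=cv2.cvtColor(im,cv2.COLOR_BGR2HSV)
cs=np.array([[.5052,.2536,.035],[.5989,.2752,.027],[.5547,.1725,.029]])
for p0,nm in zip(cs,("transformer","buzzer","block")):
    p=proj(cal,[p0])[0].round().astype(int); s=np.zeros(im.shape[:2],bool); s[max(p[1]-40,0):max(p[1]+40,0),max(p[0]-40,0):p[0]+40]=1
    mk=s&(hsv[...,1]>110)&(hsv[...,2]>40)&(hsv[...,0]<30)
    n,l,st,c=cv2.connectedComponentsWithStats(mk.astype(np.uint8)); print(nm,p)
    for k in range(1,n):
        if st[k,4]>15: print("  ",st[k].tolist(),(ray(cal,c[k],p0[2])[0]-p0).round(4))
plan(env,.5023,.2529,.039,13)
E
```

```text
transformer [280 134]
   [258, 120, 9, 39, 339] [-0.0059  0.0114  0.    ]
   [294, 120, 10, 38, 349] [-0.0001 -0.0129  0.    ]
buzzer [280 -21]
block [412  89]
   [394, 81, 6, 7, 36] [ 0.0007  0.0114 -0.    ]
   [410, 80, 7, 7, 40] [ 0.0035  0.0004 -0.    ]
   [427, 80, 7, 8, 41] [ 0.0062 -0.0107 -0.    ]
   [393, 89, 7, 8, 39] [-0.0048  0.0101 -0.    ]
   [409, 89, 7, 7, 38] [-0.0021 -0.001  -0.    ]
   [426, 89, 7, 7, 41] [ 0.0006 -0.012  -0.    ]
t 36.62 pos [0.453  0.2417 0.1604] yaw 13.0 tilt [0.001 0.   ] gap 0.05 F [0.2 1.  0.5]
turn z 0.04 then shift [ 5.05  0.02 12.14] xy 5.1
```

The transformer is upright, about 3 mm off its pocket centre, and the block is under 1 mm off its pad. The arm is clear, so I'm handing in.

```bash
python3 -c "
from cell import env
print(env.sign_off())"
```

```text
the job is handed in; nothing more can be done
None
```

I handed the job in after 36.6 s of robot time. The pack is home under the plate and the terminal block is crosswise on its pad. The buzzer and transformer are upright in their pockets, about 3 mm or less off centre. I did not touch the look-alikes, and the sign-off gave no verdict.

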